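# Close the lock drawer and reset its interlock pair

### The job

Push the open lock drawer under the walnut ledge fully shut. Then re-arm its lock: press the two green buttons on the grey lock unit fully down together, one fingertip on each and never one alone, hold both down for at least two seconds, and let go so that both come back up. Only touch and push, pick nothing up; do not press the red call button, and leave everything else where it is.

Things in the scene. Friction and masses are not known exactly. Their poses are not given: they have to be found in the camera images.
- cabinet: White fixed cabinet, 260 deep (x) x 560 wide (y), walnut ledge on top 90 mm above the table. Origin: on the table under the middle of the front face; +x points into the cabinet, away from the robot, z up. Turned by up to 0.12 rad. A beech peg rail on two posts spans the ledge's back edge (x = 252 mm, top 219 mm above the table; pegs and a hung oximeter reach forward to x = 210 mm).
- lock_drawer (a joint): How far the drawer stands open, in m: 0 shut, at most 0.080. It slides shut along the cabinet's +x against about 1.5 N of friction, stays where it is left, and stops hard at 0. Counts as shut below 0.004.
- drawer_face (a point): Centre of the outside face of the drawer's flat grey front, which has no handle: 300 wide, 58 high (from 10 to 68 mm above the table), 18 thick; the face looks to the cabinet's -x. This point is 39 mm above the table and moves with the drawer. Shut, the face stands 18 mm in front of the cabinet's front and of the ledge's edge.
- lock_unit: Grey housing fixed on the ledge, 56 (x) x 110 (y) x 30 high, origin at the centre of its underside. It carries two green round buttons on its own y axis, 30 mm to either side of its centre (60 mm centre to centre). It stands at the left or right on the ledge, turned by up to 0.3 rad against the cabinet.
- button_a_top (a point): Centre of the top of the green button on the lock unit's +y side. Flat cap 26 mm in diameter; released, its top is 42 mm above the ledge and 12 mm above the housing's top (4 mm when fully down). Moves with the button.
- button_b_top (a point): The same for the green button on the lock unit's -y side.
- button_a (a joint): How far button a is pressed straight down, in m: 0 up, 0.008 fully down at its stop; counts as down beyond 0.005. Spring: about 1 N to start moving, 5 N at the stop; it springs back when let go.
- button_b (a joint): The same for button b.
- call_unit: White housing fixed on the ledge, 56 x 70 x 30 high, with one red round button in its middle (same cap as the green ones, top 42 mm above the ledge). At the other end of the ledge from the lock unit. Origin at the centre of its underside. Not to be pressed.
- call_button (a joint): How far the red call button is pressed, in m (0 up, 0.008 down). Must stay up.
- mortar: Loose green glass mortar with its pestle in it (one piece), 78 in diameter, 50 high, 72 over the pestle, on the back of the ledge. Origin at the centre of its underside. A bystander.
- pill_box: Loose stainless pill box, 55 x 85 x 22 high, on the back of the ledge. Origin at the centre of its underside. A bystander.
- spoon: Loose white porcelain medicine spoon, 130 long, lying along its own x on the back of the ledge. A bystander.
- syrup: Loose amber glass bottle, 56 in diameter, 120 high, on the table to the left of the cabinet. Origin at the centre of its underside. A bystander.
- dose_cup: Loose white dosing cup, 40 in diameter, 40 high, on the table to the right of the cabinet. Origin at the centre of its underside. A bystander.

How it is judged (in metres and radians):
On the way, in this order (a step that is already met when the one before it is completed fails the run):
1. the lock drawer is shut (value of joint lock_drawer below 0.004 m), for 0.2 s.
2. both green buttons are held down together for two seconds, the drawer shut (value of joint each of button_a, button_b above 0.005 m and value of joint lock_drawer below 0.004 m), for 2 s.
At the end, for the whole second after the job is handed in: The drawer is shut (within 4 mm), both green buttons are back up (within 1.5 mm) after having been held down together (each beyond 5 of 8 mm) for 2 s, the red button is up, and every loose thing is within 15 mm of where it stood (value of joint lock_drawer below 0.004 m and value of joint each of button_a, button_b, call_button below 0.0015 m and distance of each of mortar, pill_box, spoon, syrup, dose_cup from where it was at the start of the episode below 0.015 m); the robot touches nothing.
It fails at once if one green button is pressed (beyond 4.5 mm) while the other is up (under 1 mm) ((value of joint button_a above 0.0045 m and value of joint button_b below 0.001 m) or (value of joint button_b above 0.0045 m and value of joint button_a below 0.001 m)).
It fails at once if a green button is pressed while the drawer is still open (value of joint lock_drawer above 0.008 m and value of joint any of button_a, button_b above 0.003 m).
It fails at once if the red call button is pressed (value of joint call_button above 0.003 m).
It fails at once if a loose thing is shifted by more than 15 mm or lifted (distance of any of mortar, pill_box, spoon, syrup, dose_cup from where it was at the start of the episode above 0.015 m).
It also fails if it takes over 48 s, if anything falls off the work surface, if the arm or the gripper's body presses on something with over 40 N, if the wrist force passes 120 N, or if a joint passes its speed limit or range.

### The arm

A 6-joint arm with a two-finger parallel gripper is mounted at the origin on the work surface. World frame = base frame: x ahead of the robot, y to its left, z up, the work surface at z = 0. Lengths are in m, angles in degrees, forces in N, time in s.
With the tool pointing down it reaches from about 0.275 to 0.825 m from the base axis. Payload 4.9 kg.
Tool frame: the origin (TCP) lies on the centre line of the jaws, within the pads' length; the fingertips stand 25 mm ahead of it and the grasp point (between the pads) lies 6 mm ahead of it; z points along the fingers, y is the direction in which the jaws open and shut (so a half turn about z gives the same grasp; the last joint's range is limited). The gripper opens to 85 mm and grips with 20 to 120 N. Pads are 22 mm wide; open, the fingers measure 114 mm over their backs; the gripper's body (76 mm by 85 mm) begins 54 mm behind the grasp point. The pads swing forward as they close: fully open they stand 13 mm farther back than shut.
Start: joints at [59.748, 18.69, -11.035, 60.275, 0, 82.311], TCP at [0.211, 0.508, 0.221] pointing down, gripper open.
Joint ranges: [-152.03, 152.03], [-55.5, 102.48], [-74.3, 77.21], [-110.64, 120.58], [-84.22, 78.4], [-180, 180]. Speed limits (degrees/s): [147.25, 147.25, 180, 180, 180, 180].

### API

Orientations are given as a 3x3 rotation matrix whose columns are the frame's x, y, z axes.
In Python, from station import arm gives the robot as it stands.
- The arm moves only by the tool play_rows, never from a script. Its argument "increments" is a list that holds one entry, the list of rows, each a list of 7 numbers: the shift along the tool's x, y, z in m, then the turn, a rotation vector about the tool's x, y, z in rad, then the opening, from 0 (shut) to 1 (fully open). In form: [[[tx, ty, tz, wx, wy, wz, gripper], ...]]. A call has 1 to 12 rows; each row shifts and turns the commanded pose from where the row before left it, along the tool's axes as they then stand; what a row does not reach is not made up. A row lasts 1/8 s, in which the tool goes at most 62.5 mm and 10.7 degrees, less where a joint would pass 70% of its speed; a pose out of reach is approached as far as the arm can. A call with a gripper value outside its range is refused whole. The fingers move at their own pace and stop on an object; "newtons" is the grip in N (left out, the last holds). Time passes only in rows, so rows that do not move let the fingers close. It gives the time, the measured TCP pose, the force and the opening at its end, in the units of the state.
- arm.get_state(): the state, without advancing time (a new reading comes with each control period).
- arm.get_image(name): name is "scene" or "side" or "wrist"; returns a dict with "color" (420x560x3 uint8, blue, green, red), "K" (3x3 intrinsics, pixels), "D" ([k1, k2, p1, p2, k3] as OpenCV has them; the pictures are not rectified), "world_to_cam" (4x4, takes a point from world to camera coordinates); the wrist camera has in their place "T_tool_cam" (4x4, takes a point from camera to tool coordinates, whose origin is the TCP and whose axes are the flange's). Camera axes: x right, y down, z forward; pixel columns grow to the right and rows downward; lengths in m; the calibration is good to about 2 mm. A picture is of the moment at which its call begins: read the wrist's pose just before it. There is no depth.
- arm.sign_off(): hands the job in, once; it reports no verdict.
Trained networks look in the newest picture that a camera, given by its name, has taken for a name from the list of things; names that differ only in an ending like _2 or _b are one class to them, and where a whole thing is asked for, a point or a joint stands for the part that bears it (a point fixed in the world has none). Each returns a list of dicts, best first, with "confidence" (0 to 1); they miss things now and then, are a little off and sometimes report something else, mostly with a low value. They report only what shows in the picture. A call takes as long as a camera call.
- arm.look_for(camera, name): "bbox" ([left, top, width, height] in pixels, round what is visible of it).
The state is a dict: "time": time; "q": joint angles; "qd": joint speeds; "effort": joint torques, N m; "tcp_pos": TCP position; "eef_rot": TCP orientation; "contact_force": force on the tool from outside, world axes, zero at the start; "wrist_torque": the same for the moment, N m; "opening": finger opening in m.
Only numpy, scipy, OpenCV 4.12 (cv2) and the standard library are available. Lean on these libraries where they do the work, as an engineer would, in place of code of your own. Each camera call takes 0.05 s, during which the arm holds its last target. There are 200 camera calls.

## Working session

There is one attempt and no reset: what is moved stays moved. The work goes in short steps, Python scripts to look and compute and a tool call to move; the robot and the scene stay as the last step left them, time stands still between calls to the robot, and variables do not carry over. Pictures are saved under pics/ and viewed, about 8 in all and at most 12, crops included, and the job is handed in when it is done.

Besides the shell and the picture viewer there is one more tool, called after "Request:" as a command line: name --argument value ..., lists and objects as JSON in quotes. play_rows: Moves the arm, as the interface text tells. Its arguments: {"type":"object","properties":{"increments":{"type":"array"},"newtons":{"type":"number"}},"required":["increments"]}

```bash
mkdir -p pics; ls
python3 - <<'E'
from station import arm
import cv2, numpy as np
s=arm.get_state(); print(s['time'],s['tcp_pos'],s['eef_rot'],s['opening'])
for c in ['scene','side']:
    im=arm.get_image(c); cv2.imwrite(f'pics/{c}0.png',im['color'])
    print(c,im['K'],im['D'],np.round(im['world_to_cam'],4).tolist())
    for n in ['lock_unit','button_a_top','drawer_face','call_unit','cabinet','call_button']:
        print(n,[(d['bbox'],round(d['confidence'],2)) for d in arm.look_for(c,n)][:4])
E
```

```text
pics
0.0 [0.21069932 0.50739335 0.22051062] [[-9.23468470e-01  3.83673203e-01 -9.26288966e-04]
 [ 3.83674215e-01  9.23467318e-01 -1.48606255e-03]
 [ 2.85235209e-04 -1.72772510e-03 -9.99998467e-01]] 0.08541140856227894
scene [[481.49316963   0.         284.86395521]
 [  0.         481.49316963 200.94615324]
 [  0.           0.           1.        ]] [-0.08728202  0.          0.          0.          0.        ] [[-0.4327, 0.9014, -0.0163, 0.2538], [0.5397, 0.2445, -0.8056, -0.2371], [-0.7222, -0.3574, -0.5922, 1.7151], [0.0, 0.0, 0.0, 1.0]]
lock_unit [([215.6, 178.9, 43.2, 32.0], 0.68), ([239.4, 189.5, 10.9, 9.7], 0.42)]
button_a_top [([241.0, 187.1, 9.3, 14.2], 0.52)]
drawer_face [([249.8, 179.2, 108.3, 26.7], 0.92)]
call_unit [([324.7, 206.9, 33.2, 24.1], 0.93)]
cabinet [([152.8, 175.5, 249.2, 138.1], 0.9)]
call_button [([341.6, 205.3, 6.2, 15.0], 0.57)]
side [[450.68148175   0.         279.67913123]
 [  0.         450.68148175 209.27346797]
 [  0.           0.           1.        ]] [-0.00049484  0.          0.          0.          0.        ] [[0.9719, -0.2355, 0.0058, -0.6179], [-0.1134, -0.4896, -0.8646, 0.1836], [0.2064, 0.8396, -0.5025, 1.254], [0.0, 0.0, 0.0, 1.0]]
lock_unit [([277.4, 224.6, 23.7, 30.4], 0.76)]
button_a_top []
drawer_face [([218.1, 206.2, 48.8, 70.1], 0.93)]
call_unit [([249.8, 182.7, 23.0, 22.3], 0.6)]
cabinet [([220.9, 146.7, 149.7, 162.9], 0.86), ([286.6, 235.3, 6.7, 5.9], 0.56)]
call_button [([217.9, 157.1, 11.1, 30.1], 0.39)]
```

Run:
```python
import cv2
a=cv2.imread('pics/scene0.png')[140:330,140:420]; cv2.imwrite('pics/sc.png',cv2.resize(a,None,fx=2.85,fy=2.85,interpolation=cv2.INTER_CUBIC))
a=cv2.imread('pics/side0.png')[120:320,200:400]; cv2.imwrite('pics/sd.png',cv2.resize(a,None,fx=3,fy=3,interpolation=cv2.INTER_CUBIC))
```

```text
(no output)
```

View pics/sc.png

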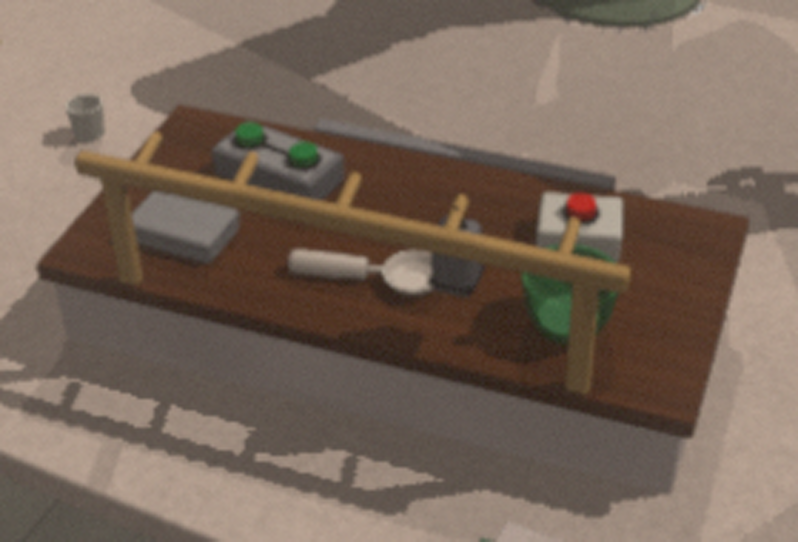

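View pics/sd.png

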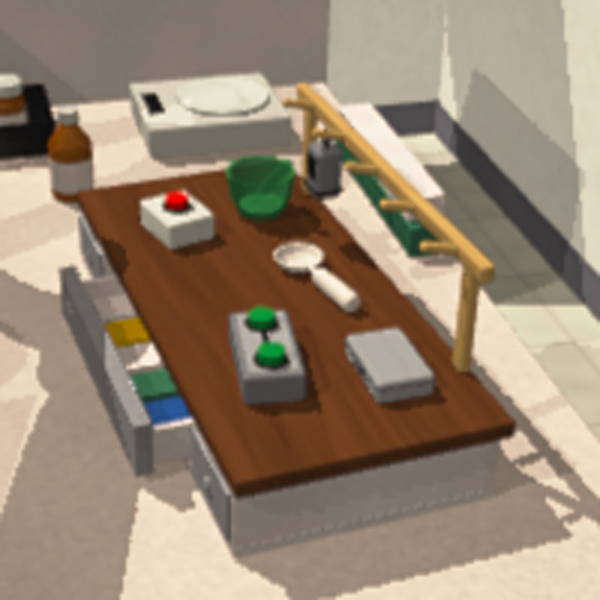

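The views show the lock unit at the right end (scene crop buttons (250,132) and (302,153)), the red unit at the left, and the drawer open. Next I'll measure points on planes of known height.

```bash
cat > h.py <<'E'
import numpy as np, cv2
def ray(im,px,tool=None):
    K,D=np.array(im['K']),np.array(im['D'])
    u=cv2.undistortPoints(np.array(px,float).reshape(-1,1,2),K,D).reshape(-1,2)
    d=np.c_[u,np.ones(len(u))]
    T=np.linalg.inv(im['world_to_cam']) if tool is None else tool@np.array(im['T_tool_cam'])
    return T[:3,3], d@T[:3,:3].T
def plane(im,px,z,tool=None):
    o,d=ray(im,px,tool); return o+d*((z-o[2])/d[:,2])[:,None]
def blobs(img,col):
    h=cv2.cvtColor(img,cv2.COLOR_BGR2HSV)
    m=cv2.inRange(h,(45,120,40),(80,255,255)) if col=='g' else cv2.inRange(h,(0,150,80),(8,255,255))|cv2.inRange(h,(172,150,80),(179,255,255))
    n,_,s,c=cv2.connectedComponentsWithStats(m)
    return [(s[i,4],c[i].round(1).tolist(),s[i,:4].tolist()) for i in range(1,n) if s[i,4]>15]
def tool(s):
    T=np.eye(4);T[:3,:3]=s['eef_rot'];T[:3,3]=s['tcp_pos'];return T
E
python3 - <<'E'
from station import arm
from h import *
np.set_printoptions(precision=4,suppress=True)
P={'scene':lambda p:np.array(p)/2.85+[140,140],'side':lambda p:np.array(p)/3+[200,120]}
C={'scene':[(180,107),(747,215),(690,428),(40,268)],'side':[(235,486),(80,192),(513,424)]}
Dr={'scene':[(318,124),(613,180)],'side':[(63,268),(138,468)]}
for c in P:
    im=arm.get_image(c)
    print(c,'g',[(b,plane(im,b[1],.130)[0]) for b in blobs(im['color'],'g')]); print('r',[(b,plane(im,b[1],.130)[0]) for b in blobs(im['color'],'r')])
    print('ledge',plane(im,P[c](C[c]),.09)); print('drawer',plane(im,P[c](Dr[c]),.068))
E
```

```text
scene g [((np.int32(25), [226.9, 185.6], [224, 184, 7, 4]), array([ 0.6256, -0.1445,  0.13  ])), ((np.int32(31), [246.2, 192.7], [242, 191, 9, 5]), array([ 0.6327, -0.0835,  0.13  ]))]
r [((np.int32(807), [104.9, 118.0], [77, 105, 56, 27]), array([ 0.4521, -0.7234,  0.13  ])), ((np.int32(79), [343.6, 211.4], [339, 207, 10, 10]), array([0.6044, 0.1657, 0.13  ]))]
ledge [[ 0.5701 -0.2598  0.09  ]
 [ 0.5099  0.2881  0.09  ]
 [ 0.7736  0.3148  0.09  ]
 [ 0.826  -0.232   0.09  ]]
drawer [[ 0.5125 -0.1382  0.068 ]
 [ 0.4808  0.1565  0.068 ]]
side g [((np.int32(512), [25.3, 55.9], [14, 24, 26, 53]), array([-0.5885,  2.4592,  0.13  ])), ((np.int32(167), [5.5, 71.0], [0, 55, 14, 29]), array([-0.6011,  2.0094,  0.13  ])), ((np.int32(89), [3.4, 91.2], [0, 78, 9, 24]), array([-0.4901,  1.5274,  0.13  ])), ((np.int32(49), [17.1, 87.0], [12, 81, 13, 13]), array([-0.4413,  1.601 ,  0.13  ])), ((np.int32(321), [286.8, 182.7], [276, 174, 22, 19]), array([0.6977, 0.1605, 0.13  ])), ((np.int32(31), [323.3, 181.9], [319, 179, 9, 8]), array([0.8155, 0.1393, 0.13  ])), ((np.int32(73), [335.3, 196.7], [328, 191, 15, 13]), array([0.8194, 0.0346, 0.13  ])), ((np.int32(56), [286.7, 225.5], [283, 222, 9, 8]), array([ 0.6325, -0.0925,  0.13  ])), ((np.int32(64), [290.0, 237.7], [286, 234, 9, 8]), array([ 0.6259, -0.1529,  0.13  ])), ((np.int32(68), [251.6, 247.9], [245, 244, 13, 8]), array([ 0.5188, -0.1758,  0.13  ]))]
r [((np.int32(43), [258.0, 186.1], [255, 183, 7, 7]), array([0.6017, 0.1578, 0.13  ])), ((np.int32(2645), [294.4, 396.4], [252, 371, 89, 49]), array([ 0.5094, -0.625 ,  0.13  ]))]
ledge [[ 0.5651 -0.2755  0.09  ]
 [ 0.5146  0.2737  0.09  ]
 [ 0.8184 -0.2493  0.09  ]]
drawer [[ 0.4774  0.1439  0.068 ]
 [ 0.4968 -0.2075  0.068 ]]
```

Request:
play_rows --increments '[[[0,0,0,0,0,-0.167,0],[0,0,0,0,0,-0.167,0],[-0.0153,-0.0532,0,0,0,-0.167,0],[-0.0153,-0.0532,0,0,0,0,0],[-0.0153,-0.0532,0,0,0,0,0],[-0.0153,-0.0532,0,0,0,0,0],[-0.0153,-0.0532,0,0,0,0,0],[-0.0153,-0.0532,0,0,0,0,0],[-0.0153,-0.0532,0,0,0,0,0],[-0.0153,-0.0532,0,0,0,0,0],[-0.0153,-0.0532,0,0,0,0,0],[-0.0153,-0.0532,0,0,0,0,0]]]'

```text
time: 2.3
tcp_pos: [0.4119, -0.0093, 0.2216]
eef_rot: [[-0.994, -0.107, 0.001], [-0.107, 0.994, 0.0], [-0.001, -0.0, -1.0]]
contact_force: [1.3, 0.7, 0.0]
opening: 0.0002
```

Run:
```python
from station import arm
from h import *
np.set_printoptions(precision=4,suppress=True)
s=arm.get_state(); im=arm.get_image('wrist'); cv2.imwrite('pics/w1.png',im['color'])
print(s['time'],s['tcp_pos'],s['eef_rot'],s['q'],s['opening'],im['T_tool_cam'])
T=tool(s)
for b in blobs(im['color'],'g'): print(b,plane(im,b[1],.132,T)[0])
```

```text
2.3 [ 0.4119 -0.0093  0.2216] [[-0.9943 -0.1066  0.0012]
 [-0.1066  0.9943  0.    ]
 [-0.0012 -0.0001 -1.    ]] [-11.5931   3.8694 -29.7575  56.3059   0.0157 -17.7142] 0.0001871877954599361 [[ 0.001  -0.9472 -0.3207  0.0828]
 [ 1.      0.0013 -0.0006 -0.0008]
 [ 0.001  -0.3207  0.9472 -0.152 ]
 [ 0.      0.      0.      1.    ]]
```

View pics/w1.png

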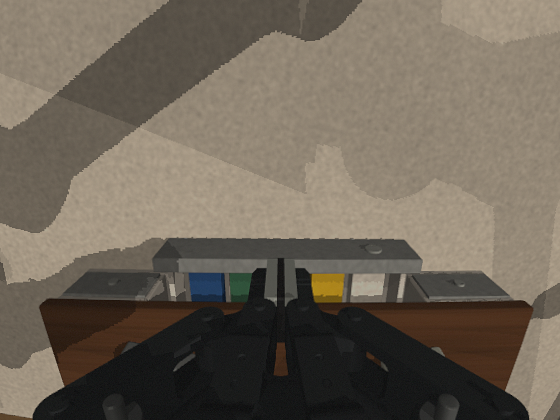

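Wrist view: the drawer front spans columns 153–421. Row ~258 is its top outer edge, rows 258–271 its top surface, and the ledge's front edge is at row ~300 (columns 42–530).

Run:
```python
from station import arm
from h import *
np.set_printoptions(precision=4,suppress=True)
im=arm.get_image('wrist');T=tool(arm.get_state())
print(plane(im,[(153,258),(421,258),(153,271),(421,271)],.068,T))
print(plane(im,[(165,239),(408,239)],.010,T))
print(plane(im,[(42,301),(530,301)],.09,T))
```

```text
[[ 0.5039 -0.1446  0.068 ]
 [ 0.4739  0.1479  0.068 ]
 [ 0.5202 -0.1452  0.068 ]
 [ 0.4898  0.152   0.068 ]]
[[ 0.5077 -0.1516  0.01  ]
 [ 0.4762  0.1562  0.01  ]]
[[ 0.56   -0.2645  0.09  ]
 [ 0.5047  0.2743  0.09  ]]
```

Request:
play_rows --increments '[[[0,0,0.05,0,0,0,0],[0,0,0.05,0,0,0,0],[0,0,0.051,0,0,0,0],[-0.03,0,0,0,0,0,0],[-0.025,0,0,0,0,0,0],[-0.008,0,0,0,0,0,0],[-0.008,0,0,0,0,0,0],[-0.006,0,0,0,0,0,0],[-0.006,0,0,0,0,0,0],[-0.003,0,0,0,0,0,0],[0,0,0,0,0,0,0]]]'

```text
time: 3.78
tcp_pos: [0.4968, 0.0018, 0.0703]
eef_rot: [[-0.994, -0.107, -0.0], [-0.107, 0.994, -0.0], [0.0, -0.0, -1.0]]
contact_force: [0.7, -0.4, 0.2]
opening: -0.0002
```

Request:
play_rows --increments '[[[-0.004,0,0,0,0,0,0],[-0.003,0,0,0,0,0,0],[-0.003,0,0,0,0,0,0]]]'

```text
time: 4.15
tcp_pos: [0.5069, 0.0028, 0.0703]
eef_rot: [[-0.994, -0.107, -0.0], [-0.107, 0.994, -0.0], [0.0, -0.0, -1.0]]
contact_force: [-1.5, -0.2, -0.6]
opening: -0.0003
```

Request:
play_rows --increments '[[[-0.003,0,0,0,0,0,0],[-0.003,0,0,0,0,0,0],[0,0,0,0,0,0,0]]]'

```text
time: 4.53
tcp_pos: [0.5129, 0.0035, 0.0703]
eef_rot: [[-0.994, -0.107, 0.0], [-0.107, 0.994, -0.0], [-0.0, -0.0, -1.0]]
contact_force: [-0.0, 0.5, -0.2]
opening: 0.0003
```

Request:
play_rows --increments '[[[-0.003,0,0,0,0,0,0],[-0.003,0,0,0,0,0,0]]]'

```text
time: 4.78
tcp_pos: [0.5188, 0.0041, 0.0703]
eef_rot: [[-0.994, -0.107, 0.0], [-0.107, 0.994, 0.0], [-0.0, -0.0, -1.0]]
contact_force: [-0.1, 0.1, -0.3]
opening: 0.0
```

Run:
```python
from station import arm
import cv2
w=arm.get_image('wrist')['color']; s=arm.get_image('side')['color'][170:290,200:320]
w=w[180:400]
cv2.imwrite('pics/w2.png',cv2.vconcat([w,cv2.copyMakeBorder(cv2.resize(s,None,fx=3,fy=3),0,0,0,200,0)]))
```

```text
(no output)
```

View pics/w2.png

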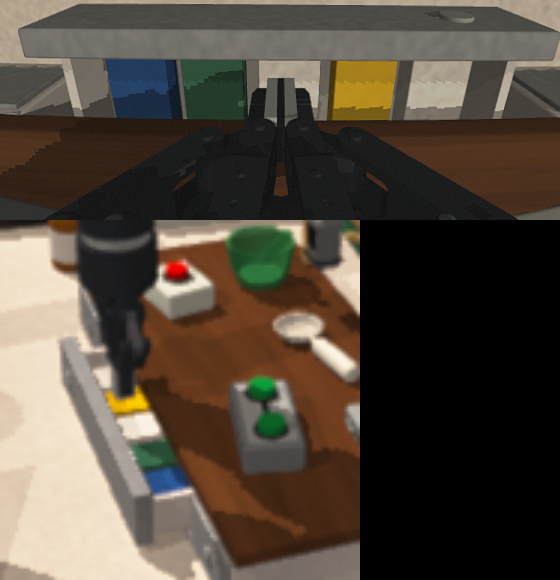

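Unexpected: the side view shows the finger behind the drawer front, over the yellow compartment, and the drawer hasn't moved. I need to find out where the fingertips really are before going on.

Run:
```python
from station import arm
from h import *
np.set_printoptions(precision=4,suppress=True)
s=arm.get_state();T=tool(s);im=arm.get_image('wrist')
C=np.linalg.inv(im['T_tool_cam'])
for p in [(.011,0,.025),(-.011,0,.025),(.011,0,0),(0,0,0),(.011,0,.012)]:
    q=C@np.r_[p,1]; print(p,(im['K']@q[:3]/q[2])[:2])
print(plane(im,[(280,208),(280,238),(280,301)],.068,T),plane(im,[(280,301)],.09,T),plane(im,[(280,185)],.01,T))
for c in ['side','scene']:
    m=arm.get_image(c)
    for p in [(0,0,.025),(0,0,0),(0,0,-.2)]:
        w=T@np.r_[p,1]; q=m['world_to_cam']@w; print(c,p,(m['K']@q[:3]/q[2])[:2])
a=arm.get_image('scene')['color'][120:240,180:400]; b=arm.get_image('side')['color'][160:280,210:310]
cv2.imwrite('pics/x3.png',cv2.vconcat([cv2.resize(a,(550,300),interpolation=2),cv2.resize(b[:75],(550,300*550//400*75*400//(75*550)),interpolation=2)]))
```

```text
(0.011, 0, 0.025) [281.8835 228.8652]
(-0.011, 0, 0.025) [281.7948 261.3106]
(0.011, 0, 0) [282.0523 246.5661]
(0, 0, 0) [281.9974 265.0103]
(0.011, 0, 0.012) [281.9657 237.4833]
[[ 0.4876 -0.0004  0.068 ]
 [ 0.5044  0.0014  0.068 ]
 [ 0.5439  0.0057  0.068 ]] [[0.5287 0.0041 0.09  ]] [[ 0.49   -0.0003  0.01  ]]
side (0, 0, 0.025) [241.3879 237.3074]
side (0, 0, 0) [241.0711 230.2443]
side (0, 0, -0.2) [238.3043 168.5403]
scene (0, 0, 0.025) [296.6666 203.7187]
scene (0, 0, 0) [296.6526 196.2714]
scene (0, 0, -0.2) [296.5283 129.962 ]
```

View pics/x3.png

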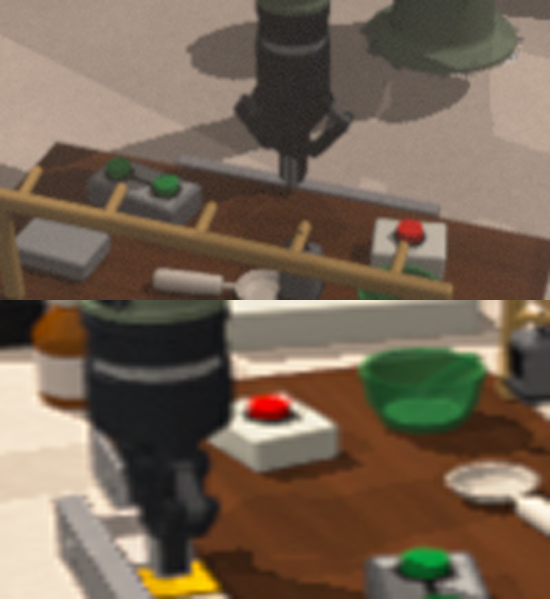

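Both the side view (tip near (241,228), TCP predicted at (241,230)) and the wrist view put the closed fingertips at about TCP height, not 25 mm ahead. So they passed just over the drawer front. I'll lift, back off, go lower and check.

Request:
play_rows --increments '[[[0,0,-0.03,0,0,0,0],[0.04,0,0,0,0,0,0],[0.035,0,0,0,0,0,0],[0,0,0.03,0,0,0,0],[0,0,0.016,0,0,0,0],[0,0,0,0,0,0,0]]]'

```text
time: 5.88
tcp_pos: [0.4429, -0.0037, 0.0535]
eef_rot: [[-0.994, -0.107, -0.002], [-0.107, 0.994, 0.0], [0.002, 0.001, -1.0]]
contact_force: [1.0, -1.0, 0.1]
opening: 0.0002
```

Run:
```python
from station import arm
from h import *
s=arm.get_state();T=tool(s);print(s['opening'],s['contact_force'])
m=arm.get_image('side');w=arm.get_image('wrist')
for p in [(0,0,.025),(0,0,0)]:
    q=m['world_to_cam']@(T@np.r_[p,1]); print(p,(m['K']@q[:3]/q[2])[:2])
a=m['color'][180:260,180:280]
cv2.imwrite('pics/x4.png',cv2.hconcat([cv2.resize(a,(400,320),interpolation=2),cv2.resize(w['color'][200:360,180:380],(400,320),interpolation=2)]))
```

```text
0.0002397338923767644 [ 0.97089317 -0.96717702  0.14192712]
(0, 0, 0.025) [216.39528718 246.77281649]
(0, 0, 0) [215.86202544 239.72499911]
```

View pics/x4.png

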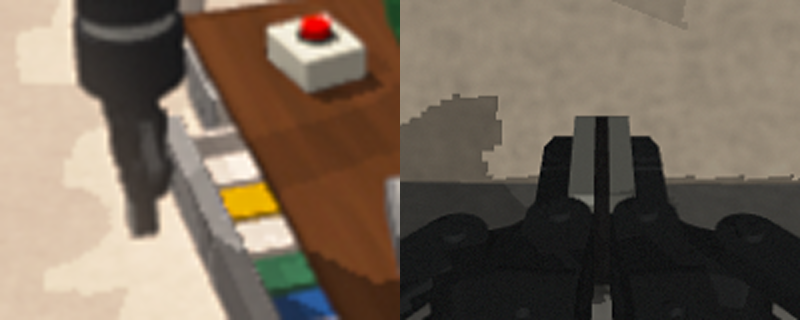

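The closed tips are at TCP height (side crop tip (143,236) → (215.8,239); TCP predicted at (215.9,239.7)). The tip is now at z≈0.053, in front of the drawer face and below its top edge, so I can push.

Request:
play_rows --increments '[[[-0.015,0,0,0,0,0,0],[-0.015,0,0,0,0,0,0],[-0.008,0,0,0,0,0,0],[-0.006,0,0,0,0,0,0],[-0.006,0,0,0,0,0,0]]]'

```text
time: 6.6
tcp_pos: [0.4936, 0.0014, 0.0541]
eef_rot: [[-0.994, -0.107, -0.001], [-0.107, 0.994, -0.0], [0.001, -0.0, -1.0]]
contact_force: [-1.4, -0.8, 1.8]
opening: -0.0001
```

Request:
play_rows --increments '[[[-0.004,0,0,0,0,0,0],[-0.004,0,0,0,0,0,0]]]'

```text
time: 6.85
tcp_pos: [0.5016, 0.0022, 0.0542]
eef_rot: [[-0.994, -0.107, -0.001], [-0.107, 0.994, -0.0], [0.001, -0.0, -1.0]]
contact_force: [-1.6, -0.7, 0.5]
opening: -0.0002
```

Request:
play_rows --increments '[[[-0.003,0,0,0,0,0,0],[-0.002,0,0,0,0,0,0]]]'

```text
time: 7.1
tcp_pos: [0.5067, 0.0028, 0.0542]
eef_rot: [[-0.994, -0.107, -0.0], [-0.107, 0.994, -0.0], [0.0, -0.0, -1.0]]
contact_force: [-1.3, -2.3, -0.3]
opening: -0.0001
```

Request:
play_rows --increments '[[[-0.002,0,0,0,0,0,0],[-0.002,0,0,0,0,0,0]]]'

```text
time: 7.35
tcp_pos: [0.5104, 0.0032, 0.0542]
eef_rot: [[-0.994, -0.107, -0.001], [-0.107, 0.994, -0.0], [0.001, -0.0, -1.0]]
contact_force: [-5.2, -1.9, 0.2]
opening: -0.0002
```

Run:
```python
from station import arm
from h import *
s=arm.get_state();print(s['tcp_pos'],s['contact_force'])
m=arm.get_image('side');w=arm.get_image('wrist')
cv2.imwrite('pics/x5.png',cv2.hconcat([cv2.resize(m['color'][180:300,180:280],(400,480),interpolation=2),cv2.resize(w['color'][160:400,80:280],(400,480),interpolation=2)]))
```

```text
[0.51035017 0.0031945  0.05417117] [-5.23634782 -1.94262068  0.2263751 ]
```

View pics/x5.png

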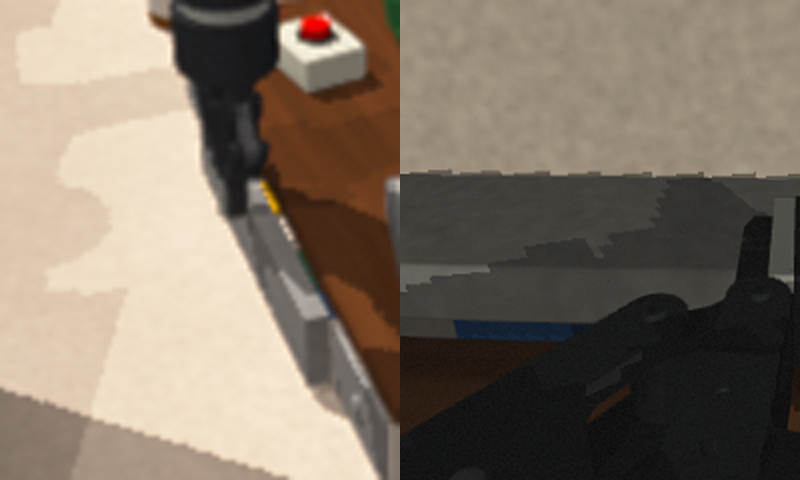

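A blue sliver still shows, so the drawer is a few mm open. Pushing on.

Request:
play_rows --increments '[[[-0.002,0,0,0,0,0,0],[-0.002,0,0,0,0,0,0]]]'

```text
time: 7.7
tcp_pos: [0.5105, 0.0033, 0.0538]
eef_rot: [[-0.994, -0.107, -0.008], [-0.107, 0.994, -0.002], [0.008, -0.001, -1.0]]
contact_force: [-13.9, -4.2, 10.8]
opening: 0.0002
```

Request:
play_rows --increments '[[[-0.002,0,0,0,0,0,0],[-0.001,0,0,0,0,0,0]]]'

```text
time: 7.95
tcp_pos: [0.5105, 0.0033, 0.0537]
eef_rot: [[-0.994, -0.106, -0.013], [-0.106, 0.994, -0.003], [0.013, -0.001, -1.0]]
contact_force: [-19.5, -4.3, 16.8]
opening: -0.0003
```

Request:
play_rows --increments '[[[0.01,0,0,0,0,0,0],[0.04,0,0,0,0,0,0],[0.04,0,-0.05,0,0,0,0],[0.015,0,-0.06,0,0,0,0],[0,0,-0.055,0,0,0,0],[0,0,0,0,0,0,0]]]'

```text
time: 8.7
tcp_pos: [0.4183, -0.0075, 0.2229]
eef_rot: [[-0.994, -0.107, 0.012], [-0.107, 0.994, -0.001], [-0.012, -0.002, -1.0]]
contact_force: [-0.9, -0.8, -0.0]
opening: -0.0002
```

Run:
```python
from station import arm
from h import *
s=arm.get_state();print(s['tcp_pos'],s['contact_force'],s['eef_rot'])
m=arm.get_image('side');w=arm.get_image('wrist')
cv2.imwrite('pics/w6.png',w['color'])
cv2.imwrite('pics/x6.png',cv2.hconcat([cv2.resize(m['color'][180:300,200:300],(400,480),interpolation=2),cv2.resize(w['color'][200:340,140:260],(400,480),interpolation=2)]))
```

```text
[ 0.41833332 -0.00747622  0.22290241] [-0.92735349 -0.75955589 -0.03743567] [[-0.994172   -0.10715714  0.01180622]
 [-0.10717745  0.9942393  -0.00109933]
 [-0.01162041 -0.00235828 -0.9999297 ]]
```

View pics/x6.png

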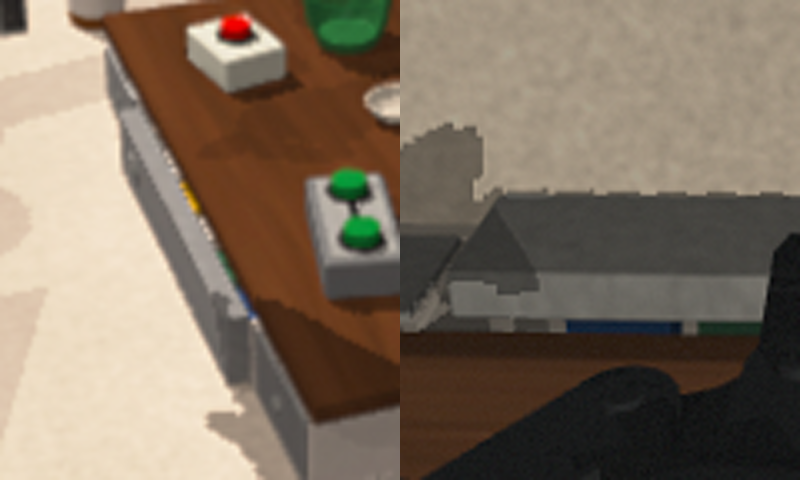

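The drawer is still ~5 mm open: a sliver of the compartments shows at wrist crop rows 319–333. The linkage seems to catch the ledge edge, so I'll tilt the tool with tips leading and push lower.

Request:
play_rows --increments '[[[0,0,0,0,-0.14,0,0],[0,0,0,0,-0.14,0,0],[0,0,0,0,-0.13,0,0],[0.0064,0,0.045,0,0,0,0],[0.0064,0,0.045,0,0,0,0],[0.0064,0,0.045,0,0,0,0],[0.0064,0,0.045,0,0,0,0],[0,0,0,0,0,0,0]]]'

```text
time: 9.8
tcp_pos: [0.4578, -0.0005, 0.0377]
eef_rot: [[-0.916, -0.108, 0.386], [-0.097, 0.994, 0.046], [-0.389, 0.005, -0.921]]
contact_force: [-0.2, -0.1, 0.3]
opening: -0.0
```

Request:
play_rows --increments '[[[-0.014,0,0.0055,0,0,0,0],[-0.014,0,0.0055,0,0,0,0],[-0.007,0,0.003,0,0,0,0],[-0.004,0,0.0016,0,0,0,0],[-0.004,0,0.0016,0,0,0,0]]]'

```text
time: 10.42
tcp_pos: [0.5084, 0.0031, 0.0446]
eef_rot: [[-0.912, -0.107, 0.397], [-0.098, 0.994, 0.043], [-0.399, -0.0, -0.917]]
contact_force: [0.8, -0.5, 0.3]
opening: 0.0002
```

Request:
play_rows --increments '[[[-0.003,0,0.0012,0,0,0,0],[-0.002,0,0.0008,0,0,0,0]]]'

```text
time: 10.68
tcp_pos: [0.5135, 0.0036, 0.0442]
eef_rot: [[-0.912, -0.107, 0.396], [-0.098, 0.994, 0.043], [-0.398, 0.0, -0.917]]
contact_force: [0.4, 0.6, -0.4]
opening: -0.0002
```

Request:
play_rows --increments '[[[-0.003,0,0.0012,0,0,0,0],[-0.002,0,0.0008,0,0,0,0]]]'

```text
time: 10.92
tcp_pos: [0.5165, 0.0041, 0.0433]
eef_rot: [[-0.914, -0.106, 0.392], [-0.098, 0.994, 0.042], [-0.394, -0.0, -0.919]]
contact_force: [-11.1, -2.0, 8.4]
opening: -0.0002
```

Request:
play_rows --increments '[[[-0.003,0,0.0012,0,0,0,0],[-0.002,0,0.0008,0,0,0,0]]]'

```text
time: 11.18
tcp_pos: [0.5166, 0.0045, 0.0413]
eef_rot: [[-0.917, -0.104, 0.384], [-0.096, 0.995, 0.04], [-0.386, -0.0, -0.922]]
contact_force: [-24.4, -4.6, 17.6]
opening: 0.0001
```

Run:
```python
from station import arm
from h import *
s=arm.get_state();print(s['tcp_pos'],s['contact_force'],s['wrist_torque'])
m=arm.get_image('side')
cv2.imwrite('pics/x7.png',cv2.resize(m['color'][180:290,200:290],(540,540),interpolation=2))
```

```text
[0.51662122 0.00452408 0.04131763] [-24.36155876  -4.60104337  17.56768872] [-0.80371275  3.34613644 -0.24524457]
```

View pics/x7.png

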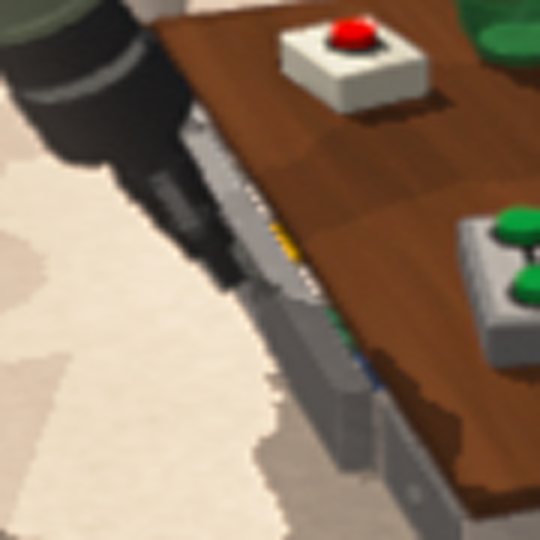

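Request:
play_rows --increments '[[[0.03,0,-0.013,0,0,0,0],[0,0,-0.05,0,0.14,0,0],[0,0,-0.03,0,0.14,0,0],[0,0,0,0,0.12,0,0],[0,0,0,0,0,0,0]]]'

```text
time: 11.85
tcp_pos: [0.4734, -0.0017, 0.103]
eef_rot: [[-0.993, -0.107, 0.058], [-0.107, 0.994, 0.006], [-0.058, 0.0, -0.998]]
contact_force: [-0.5, -0.4, -0.8]
opening: 0.0001
```

Run:
```python
from station import arm
from h import *
np.set_printoptions(precision=4,suppress=True)
s=arm.get_state();T=tool(s);w=arm.get_image('wrist');cv2.imwrite('pics/w8.png',w['color'])
print(T,s['time'])
g=cv2.cvtColor(w['color'],cv2.COLOR_BGR2HSV)
for c in (130,160,190,400,430):
    col=w['color'][:,c-1:c+2].mean(1)
    print(c,[(r,*col[r].astype(int)) for r in range(230,400,3)][::1] if c==160 else '')
cv2.imwrite('pics/x8.png',w['color'])
```

```text
[[-0.9926 -0.107   0.0576  0.4734]
 [-0.1068  0.9943  0.0063 -0.0017]
 [-0.058   0.0001 -0.9983  0.103 ]
 [ 0.      0.      0.      1.    ]] 11.85
130 
160 [(230, np.int64(124), np.int64(141), np.int64(155)), (233, np.int64(123), np.int64(140), np.int64(153)), (236, np.int64(124), np.int64(143), np.int64(156)), (239, np.int64(128), np.int64(147), np.int64(160)), (242, np.int64(125), np.int64(143), np.int64(156)), (245, np.int64(113), np.int64(130), np.int64(142)), (248, np.int64(83), np.int64(94), np.int64(102)), (251, np.int64(81), np.int64(93), np.int64(101)), (254, np.int64(71), np.int64(81), np.int64(87)), (257, np.int64(50), np.int64(54), np.int64(55)), (260, np.int64(47), np.int64(48), np.int64(50)), (263, np.int64(48), np.int64(51), np.int64(52)), (266, np.int64(49), np.int64(52), np.int64(53)), (269, np.int64(48), np.int64(51), np.int64(52)), (272, np.int64(49), np.int64(52), np.int64(54)), (275, np.int64(48), np.int64(50), np.int64(51)), (278, np.int64(49), np.int64(52), np.int64(53)), (281, np.int64(49), np.int64(52), np.int64(53)), (284, np.int64(49), np.int64(52), np.int6
[... 1183 characters left out ...]
 (359, np.int64(20), np.int64(19), np.int64(19)), (362, np.int64(20), np.int64(20), np.int64(20)), (365, np.int64(20), np.int64(20), np.int64(21)), (368, np.int64(19), np.int64(19), np.int64(20)), (371, np.int64(19), np.int64(19), np.int64(19)), (374, np.int64(18), np.int64(19), np.int64(19)), (377, np.int64(22), np.int64(20), np.int64(21)), (380, np.int64(20), np.int64(19), np.int64(20)), (383, np.int64(18), np.int64(19), np.int64(19)), (386, np.int64(19), np.int64(19), np.int64(20)), (389, np.int64(19), np.int64(19), np.int64(19)), (392, np.int64(20), np.int64(21), np.int64(20)), (395, np.int64(19), np.int64(19), np.int64(19)), (398, np.int64(18), np.int64(18), np.int64(18))]
190 
400 
430
```

View pics/x8.png

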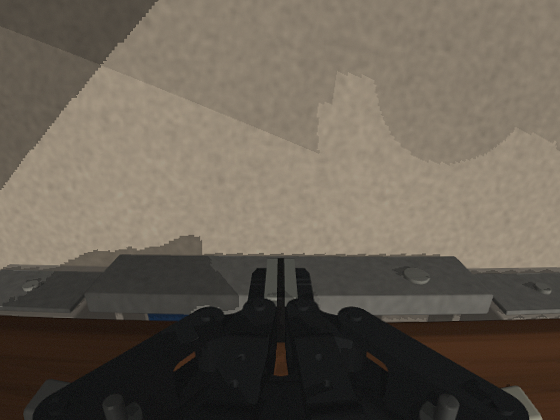

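Run:
```python
from station import arm
from h import *
np.set_printoptions(precision=4,suppress=True)
T=tool(arm.get_state());w=arm.get_image('wrist')
ax=np.array([.9945,.105])
f=lambda c,r,z:float(plane(w,[(c,r)],z,T)[0,:2]@ax)*1000
print('outer,back',f(160,294.5,.068),f(160,312.5,.068))
for z in (.068,.07,.075,.08,.085,.09): print(z,f(160,320.5,z))
img=w['color'].astype(int)
for c in (30,70,100,130,160,450):
    col=img[:,c-2:c+3].mean(1); print(c,[(r,*col[r].astype(int).tolist()) for r in range(286,350,2)])
```

```text
outer,back 514.668476013097 530.6839485974343
0.068 538.1224413088302
0.07 536.3471895959973
0.075 531.909060313915
0.08 527.4709310318327
0.085 523.0328017497507
0.09 518.5946724676684
30 [(286, 68, 73, 74), (288, 63, 68, 69), (290, 69, 75, 76), (292, 61, 66, 67), (294, 50, 52, 54), (296, 48, 50, 52), (298, 49, 51, 53), (300, 50, 52, 54), (302, 48, 51, 52), (304, 48, 51, 51), (306, 49, 52, 53), (308, 49, 52, 53), (310, 50, 53, 54), (312, 61, 66, 67), (314, 62, 66, 68), (316, 67, 73, 78), (318, 71, 78, 83), (320, 22, 27, 38), (322, 15, 23, 36), (324, 16, 23, 35), (326, 17, 24, 36), (328, 15, 22, 34), (330, 15, 22, 34), (332, 14, 23, 35), (334, 18, 25, 38), (336, 18, 26, 41), (338, 17, 27, 43), (340, 21, 29, 45), (342, 20, 29, 47), (344, 20, 31, 47), (346, 19, 29, 46), (348, 19, 31, 46)]
70 [(286, 47, 51, 51), (288, 49, 52, 53), (290, 48, 51, 52), (292, 48, 51, 51), (294, 48, 51, 51), (296, 47, 50, 51), (298, 48, 51, 52), (300, 50, 53, 54), (302, 48, 51, 52), (304, 48, 51, 51), (306, 47, 50, 51), (308, 47, 49, 50), (310, 42, 45, 45), (312, 40, 42, 43), (314, 53, 58, 59), (316, 65, 71,
[... 2071 characters left out ...]
, (342, 19, 21, 19), (344, 19, 19, 19), (346, 20, 21, 19), (348, 17, 17, 18)]
450 [(286, 61, 65, 67), (288, 61, 65, 66), (290, 61, 65, 66), (292, 62, 66, 67), (294, 62, 67, 68), (296, 62, 65, 67), (298, 78, 83, 85), (300, 90, 96, 98), (302, 91, 97, 99), (304, 91, 98, 101), (306, 92, 98, 100), (308, 92, 98, 100), (310, 93, 99, 102), (312, 94, 100, 103), (314, 95, 102, 104), (316, 95, 101, 104), (318, 48, 52, 56), (320, 57, 62, 67), (322, 61, 67, 71), (324, 23, 29, 37), (326, 18, 29, 44), (328, 19, 28, 45), (330, 18, 31, 46), (332, 18, 29, 46), (334, 19, 30, 47), (336, 20, 30, 47), (338, 22, 34, 53), (340, 26, 41, 64), (342, 25, 40, 64), (344, 24, 40, 62), (346, 29, 46, 72), (348, 28, 45, 72)]
```

Run:
```python
from station import arm
from h import *
T=tool(arm.get_state());w=arm.get_image('wrist')
ax=np.array([.9945,.105])
f=lambda c,r,z:round(float(plane(w,[(c,r)],z,T)[0,:2]@ax)*1000,1)
g=cv2.GaussianBlur(w['color'],(3,3),0).astype(int).sum(2)
for c in (60,115,130,440,460,480,540):
    col=g[:,c-4:c+5].mean(1); d=np.abs(np.diff(col)); pk=[(r+.5,int(col[r+1]-col[r-0])) for r in range(285,360) if d[r]>=9 and d[r]==d[max(0,r-3):r+4].max()]
    print(c,pk,[(f(c,r,.068),f(c,r,.09)) for r,_ in pk])
```

```text
60 [(313.5, 17), (322.5, -61)] [(531.9, 512.9), (540.5, 520.5)]
115 [(298.5, 14), (318.5, 16), (324.5, -80), (357.5, -9)] [(516.9, 499.7), (535.1, 515.7), (540.8, 520.8), (574.6, 550.5)]
130 [(298.5, 12), (317.5, -10), (325.5, -37)] [(516.6, 499.5), (533.8, 514.6), (541.4, 521.3)]
440 [(300.5, 39), (319.5, -48), (325.5, -37), (341.5, 9), (354.5, -14)] [(518.0, 500.7), (535.4, 516.0), (541.1, 521.0), (557.0, 534.9), (570.6, 546.9)]
460 [(299.5, 40), (318.5, -50), (325.5, -46), (340.5, 10)] [(517.4, 500.2), (534.8, 515.5), (541.5, 521.4), (556.5, 534.5)]
480 [(299.5, 40), (318.5, -52), (325.5, -35), (339.5, 10)] [(517.8, 500.5), (535.3, 515.9), (542.1, 521.9), (556.1, 534.2)]
540 [(294.5, 13), (314.5, 41), (323.5, -119), (338.5, 10)] [(514.7, 497.8), (533.3, 514.2), (542.2, 522.0), (557.6, 535.5)]
```

Ledge edge X=534.7 mm, drawer face 517.5 mm: 17.2 mm against the expected 18 mm when shut. It also resisted 24 N without moving, so the drawer is shut; the sliver is the gap under the thin ledge. Next I'll look at the buttons from above.

Request:
play_rows --increments '[[[0,0,-0.05,0,0.058,0,0.61],[0,0,-0.05,0,0,0.11,0.61],[0,0,-0.05,0,0,0.108,0.61],[0,0,-0.047,0,0,0,0.61],[-0.04,-0.0193,0,0,0,0,0.61],[-0.04,-0.0193,0,0,0,0,0.61],[-0.04,-0.0193,0,0,0,0,0.61],[-0.04,-0.0193,0,0,0,0,0.61],[-0.04,-0.0193,0,0,0,0,0.61],[0,0,0,0,0,0,0.61],[0,0,0,0,0,0,0.61]]]'

```text
time: 13.38
tcp_pos: [0.655, -0.1198, 0.2977]
eef_rot: [[-0.994, 0.112, -0.005], [0.112, 0.994, 0.001], [0.005, 0.001, -1.0]]
contact_force: [-0.3, 0.6, -0.1]
opening: 0.0524
```

```bash
cat > btn.py <<'E'
from station import arm
from h import *
np.set_printoptions(precision=4,suppress=True)
s=arm.get_state();T=tool(s);w=arm.get_image('wrist');cv2.imwrite('pics/w9.png',w['color'])
print(s['time'],T,s['opening'])
pts=[]
for b in blobs(w['color'],'g'):
    p=plane(w,b[1],.131,T)[0]; print(b,p); pts.append((b[0],p))
E
python3 btn.py
```

```text
13.375 [[-0.9937  0.1116 -0.0048  0.655 ]
 [ 0.1116  0.9937  0.0013 -0.1198]
 [ 0.005   0.0007 -1.      0.2977]
 [ 0.      0.      0.      1.    ]] 0.05235504669269467
(np.int32(505), [255.3, 165.2], [243, 153, 25, 26]) [ 0.6281 -0.1436  0.131 ]
(np.int32(511), [313.4, 165.0], [301, 153, 26, 25]) [ 0.6344 -0.0845  0.131 ]
(np.int32(1349), [543.3, 199.9], [523, 175, 37, 62]) [0.6994 0.1671 0.131 ]
```

View pics/w9.png

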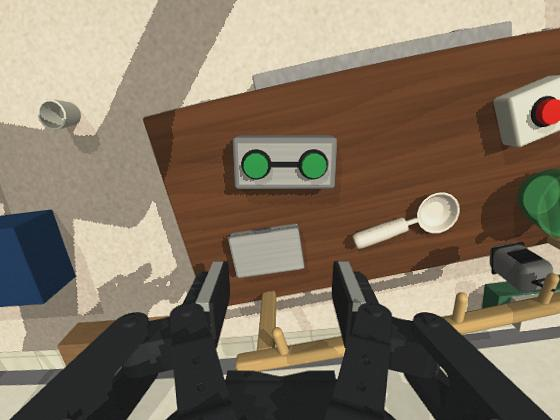

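Wrist view: the buttons at (255,165) and (313,165) line up with the jaws, 59.4 mm apart. Their midpoint is (0.631, -0.114). I'll centre over it and descend.

Request:
play_rows --increments '[[[0.0242,0.0032,0,0,0,0,0.61],[0,0,0.05,0,0,0,0.61],[0,0,0.05,0,0,0,0.61],[0,0,0.033,0,0,0,0.61],[0,0,0,0,0,0,0.61]]]'

```text
time: 14.05
tcp_pos: [0.6292, -0.1128, 0.164]
eef_rot: [[-0.994, 0.111, -0.008], [0.111, 0.994, 0.002], [0.008, 0.001, -1.0]]
contact_force: [-0.6, 0.6, 0.8]
opening: 0.0525
```

```bash
python3 btn.py
python3 - <<'E'
from station import arm
import cv2
w=cv2.imread('pics/w9.png')[140:400,130:430]; s=arm.get_image('side')['color'][180:280,240:340]
cv2.imwrite('pics/x10.png',cv2.hconcat([cv2.resize(w,(460,400)),cv2.resize(s,(340,400),interpolation=2)]))
E
```

```text
14.05 [[-0.9938  0.1106 -0.0078  0.6292]
 [ 0.1106  0.9939  0.002  -0.1128]
 [ 0.008   0.0011 -1.      0.164 ]
 [ 0.      0.      0.      1.    ]] 0.052507545101361214
(np.int32(1252), [234.8, 241.1], [215, 222, 40, 39]) [ 0.6266 -0.1429  0.131 ]
(np.int32(1243), [326.0, 241.0], [307, 222, 40, 39]) [ 0.633  -0.0845  0.131 ]
```

View pics/x10.png

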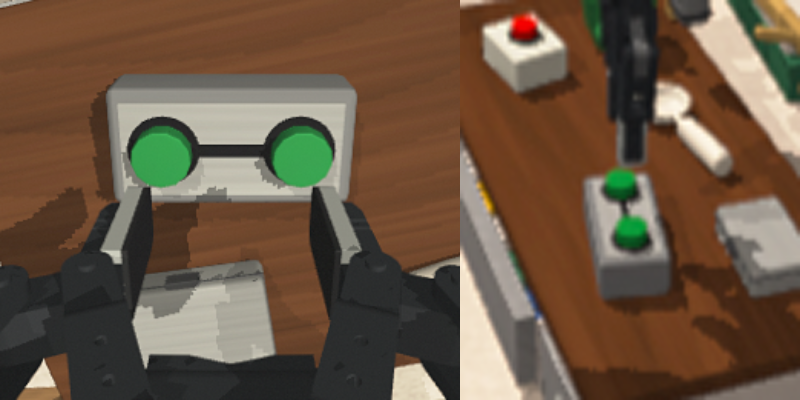

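Each finger is centred over its button (measured midpoint (0.6298, -0.1137), TCP (0.6292, -0.1128)). I'll step down and watch the force.

Request:
play_rows --increments '[[[0,-0.001,0.012,0,0,0,0.61],[0,0,0.008,0,0,0,0.61],[0,0,0,0,0,0,0.61]]]'

```text
time: 14.52
tcp_pos: [0.6316, -0.1151, 0.1452]
eef_rot: [[-0.994, 0.111, -0.004], [0.111, 0.994, 0.001], [0.004, 0.0, -1.0]]
contact_force: [0.4, -0.6, 0.1]
opening: 0.052
```

Request:
play_rows --increments '[[[0,0,0.004,0,0,0,0.61],[0,0,0.004,0,0,0,0.61],[0,0,0,0,0,0,0.61]]]'

```text
time: 14.9
tcp_pos: [0.6318, -0.1151, 0.1374]
eef_rot: [[-0.994, 0.111, -0.004], [0.111, 0.994, 0.001], [0.004, 0.0, -1.0]]
contact_force: [0.0, 0.5, -0.6]
opening: 0.052
```

Request:
play_rows --increments '[[[0,0,0.003,0,0,0,0.61],[0,0,0.003,0,0,0,0.61],[0,0,0,0,0,0,0.61]]]'

```text
time: 15.28
tcp_pos: [0.6318, -0.1151, 0.1315]
eef_rot: [[-0.994, 0.111, -0.003], [0.111, 0.994, 0.001], [0.003, 0.0, -1.0]]
contact_force: [0.0, 0.1, -0.2]
opening: 0.0524
```

Request:
play_rows --increments '[[[0,0,0.002,0,0,0,0.61],[0,0,0.002,0,0,0,0.61],[0,0,0,0,0,0,0.61]]]'

```text
time: 15.65
tcp_pos: [0.6319, -0.1151, 0.1277]
eef_rot: [[-0.994, 0.111, -0.003], [0.111, 0.994, 0.0], [0.003, 0.0, -1.0]]
contact_force: [-0.3, -0.7, -0.0]
opening: 0.0517
```

Request:
play_rows --increments '[[[0,0,0.002,0,0,0,0.61],[0,0,0,0,0,0,0.61]]]'

```text
time: 15.9
tcp_pos: [0.6319, -0.1152, 0.1257]
eef_rot: [[-0.994, 0.111, -0.003], [0.111, 0.994, 0.0], [0.003, 0.0, -1.0]]
contact_force: [-0.6, -0.3, -0.7]
opening: 0.0518
```

Request:
play_rows --increments '[[[0,0,0.002,0,0,0,0.61],[0,0,0,0,0,0,0.61]]]'

```text
time: 16.15
tcp_pos: [0.6319, -0.1151, 0.1237]
eef_rot: [[-0.994, 0.111, -0.003], [0.111, 0.994, 0.0], [0.003, 0.0, -1.0]]
contact_force: [-0.9, -0.7, -0.3]
opening: 0.052
```

Request:
play_rows --increments '[[[0,0,0.002,0,0,0,0.61],[0,0,0,0,0,0,0.61]]]'

```text
time: 16.4
tcp_pos: [0.6319, -0.1151, 0.1217]
eef_rot: [[-0.994, 0.111, -0.003], [0.111, 0.994, 0.0], [0.003, 0.0, -1.0]]
contact_force: [0.7, 0.3, 0.3]
opening: 0.0518
```

Request:
play_rows --increments '[[[0,0,0.002,0,0,0,0.61],[0,0,0,0,0,0,0.61]]]'

```text
time: 16.65
tcp_pos: [0.6319, -0.1151, 0.1197]
eef_rot: [[-0.994, 0.111, -0.003], [0.111, 0.994, 0.0], [0.003, 0.0, -1.0]]
contact_force: [0.4, -0.3, 0.6]
opening: 0.0524
```

```bash
python3 btn.py; python3 -c "
from station import arm;print(arm.get_state()['wrist_torque'],arm.get_state()['contact_force'])"
```

```text
16.65 [[-0.9938  0.1113 -0.0032  0.6319]
 [ 0.1113  0.9938  0.0004 -0.1151]
 [ 0.0032  0.0001 -1.      0.1197]
 [ 0.      0.      0.      1.    ]] 0.05236267032426466
(np.int32(1276), [232.4, 266.3], [202, 246, 51, 50]) [ 0.6241 -0.1396  0.131 ]
(np.int32(1115), [339.0, 263.7], [317, 246, 51, 48]) [ 0.6285 -0.086   0.131 ]
[ 0.00955596 -0.03406398  0.00913452] [-0.24754418  1.04323838  0.44849539]
```

Request:
play_rows --increments '[[[0.002,0.0015,0.002,0,0,0,0.61],[0,0,0,0,0,0,0.61]]]'

```text
time: 16.95
tcp_pos: [0.6304, -0.1135, 0.1182]
eef_rot: [[-0.994, 0.111, -0.002], [0.111, 0.994, -0.0], [0.002, -0.0, -1.0]]
contact_force: [-0.6, -0.1, 1.7]
opening: 0.0522
```

Request:
play_rows --increments '[[[0,0,0.002,0,0,0,0.61],[0,0,0,0,0,0,0.61]]]'

```text
time: 17.2
tcp_pos: [0.6304, -0.1135, 0.1162]
eef_rot: [[-0.994, 0.111, -0.002], [0.111, 0.994, 0.0], [0.002, -0.0, -1.0]]
contact_force: [-0.4, 0.1, 5.1]
opening: 0.052
```

Request:
play_rows --increments '[[[0,0,0.002,0,0,0,0.61],[0,0,0,0,0,0,0.61]]]'

```text
time: 17.45
tcp_pos: [0.6304, -0.1135, 0.1143]
eef_rot: [[-0.994, 0.111, -0.002], [0.111, 0.994, 0.0], [0.002, -0.0, -1.0]]
contact_force: [-0.9, 0.4, 5.3]
opening: 0.052
```

Request:
play_rows --increments '[[[0,0,0.001,0,0,0,0.61],[0,0,0,0,0,0,0.61]]]'

```text
time: 17.7
tcp_pos: [0.6304, -0.1135, 0.1134]
eef_rot: [[-0.994, 0.111, -0.002], [0.111, 0.994, 0.0], [0.002, -0.0, -1.0]]
contact_force: [-1.0, -0.1, 8.4]
opening: 0.0522
```

The force is rising at about 1 N/mm from ~2 N, which fits both buttons going down together. Pressing to the stop.

Request:
play_rows --increments '[[[0,0,0.0015,0,0,0,0.61],[0,0,0.0015,0,0,0,0.61],[0,0,0,0,0,0,0.61]]]'

```text
time: 18.08
tcp_pos: [0.6305, -0.1136, 0.1109]
eef_rot: [[-0.994, 0.111, -0.002], [0.111, 0.994, 0.0], [0.002, -0.0, -1.0]]
contact_force: [-3.1, 0.3, 9.8]
opening: 0.0521
```

```bash
python3 btn.py; python3 -c "
from station import arm;s=arm.get_state();print(s['tcp_pos'],s['wrist_torque'],s['contact_force'])"
```

```text
18.075 [[-0.9938  0.1113 -0.0019  0.6305]
 [ 0.1113  0.9938  0.     -0.1136]
 [ 0.0019 -0.0002 -1.      0.1109]
 [ 0.      0.      0.      1.    ]] 0.05206330726653845
(np.int32(871), [231.0, 273.5], [199, 255, 50, 45]) [ 0.6218 -0.1372  0.131 ]
(np.int32(797), [334.0, 272.2], [316, 255, 50, 44]) [ 0.6265 -0.0883  0.131 ]
[ 0.63043266 -0.11354877  0.11092002] [ 0.02677018  0.46887524 -0.03656416] [-2.24742215  0.88280655  9.50667896]
```

The torque is balanced (0.03 N m about the axis between the buttons), so both are going down equally. A little more, then hold.

Request:
play_rows --increments '[[[0,0,0.0015,0,0,0,0.61],[0,0,0.001,0,0,0,0.61],[0,0,0,0,0,0,0.61]]]'

```text
time: 18.5
tcp_pos: [0.6305, -0.1136, 0.1104]
eef_rot: [[-0.994, 0.111, -0.001], [0.111, 0.994, -0.0], [0.001, -0.001, -1.0]]
contact_force: [-6.2, 1.3, 20.1]
opening: 0.052
```

Request:
play_rows --increments '[[[0,0,0,0,0,0,0.61],[0,0,0,0,0,0,0.61],[0,0,0,0,0,0,0.61],[0,0,0,0,0,0,0.61],[0,0,0,0,0,0,0.61],[0,0,0,0,0,0,0.61],[0,0,0,0,0,0,0.61],[0,0,0,0,0,0,0.61],[0,0,0,0,0,0,0.61],[0,0,0,0,0,0,0.61],[0,0,0,0,0,0,0.61],[0,0,0,0,0,0,0.61]]]'

```text
time: 20.0
tcp_pos: [0.6305, -0.1136, 0.1105]
eef_rot: [[-0.994, 0.111, -0.001], [0.111, 0.994, -0.0], [0.001, -0.001, -1.0]]
contact_force: [-6.0, 1.7, 20.1]
opening: 0.0521
```

Request:
play_rows --increments '[[[0,0,0,0,0,0,0.61],[0,0,0,0,0,0,0.61],[0,0,0,0,0,0,0.61],[0,0,0,0,0,0,0.61],[0,0,0,0,0,0,0.61],[0,0,0,0,0,0,0.61],[0,0,0,0,0,0,0.61],[0,0,0,0,0,0,0.61],[0,0,0,0,0,0,0.61],[0,0,0,0,0,0,0.61],[0,0,0,0,0,0,0.61],[0,0,0,0,0,0,0.61]]]'

```text
time: 21.5
tcp_pos: [0.6305, -0.1135, 0.1104]
eef_rot: [[-0.994, 0.111, -0.001], [0.111, 0.994, -0.0], [0.001, -0.001, -1.0]]
contact_force: [-7.3, 0.8, 20.0]
opening: 0.0518
```

```bash
python3 -c "
from station import arm;s=arm.get_state();print(s['time'],s['tcp_pos'],s['wrist_torque'],s['contact_force'])"
```

```text
21.5 [ 0.63050163 -0.11354949  0.1104358 ] [ 0.27664637  1.39251743 -0.07138733] [-7.25936164  0.82570812 20.04292443]
```

Held for 3 s at the stop with 20 N. Now releasing straight up and checking.

Request:
play_rows --increments '[[[0,0,-0.006,0,0,0,0.61],[0,0,-0.012,0,0,0,0.61],[0,0,-0.04,0,0,0,0.61],[0,0,-0.05,0,0,0,0.61],[0,0,-0.05,0,0,0,0.61],[0.03,0,-0.03,0,0,0,0.61],[0,0,0,0,0,0,0.61]]]'

```text
time: 22.38
tcp_pos: [0.6009, -0.1101, 0.2984]
eef_rot: [[-0.994, 0.111, 0.001], [0.111, 0.994, -0.001], [-0.001, -0.0, -1.0]]
contact_force: [-0.1, -0.2, -0.3]
opening: 0.0522
```

```bash
python3 btn.py
python3 - <<'E'
from station import arm
from h import *
s=arm.get_state();print(s['contact_force'])
T=tool(s)
for c in ['scene','side']:
    im=arm.get_image(c)
    a=cv2.imread(f'pics/{c}0.png').astype(int); d=np.abs(im['color'].astype(int)-a).max(2)
    for n in ['mortar','pill_box','spoon','syrup','dose_cup','drawer_face']:
        print(c,n,[(d['bbox'],round(d['confidence'],2)) for d in arm.look_for(c,n)][:1])
    print([b for b in blobs(im['color'],'g') if b[0]<70 and 220<b[1][0]<300])
    i=cv2.imread(f'pics/{c}0.png');
E
```

```text
22.375 [[-0.9938  0.1114  0.001   0.6009]
 [ 0.1114  0.9938 -0.0006 -0.1101]
 [-0.001  -0.0005 -1.      0.2984]
 [ 0.      0.      0.      1.    ]] 0.05216979773298167
(np.int32(456), [253.6, 213.9], [242, 202, 24, 24]) [ 0.6272 -0.1433  0.131 ]
(np.int32(457), [308.5, 213.8], [297, 202, 24, 24]) [ 0.6336 -0.0844  0.131 ]
(np.int32(1336), [530.3, 242.7], [510, 218, 38, 61]) [0.6976 0.1694 0.131 ]
[-0.10039195  0.68247603 -0.0419412 ]
scene mortar [([324.6, 225.6, 32.6, 36.3], 0.85)]
scene pill_box [([187.0, 211.0, 35.9, 20.0], 0.81)]
scene spoon [([241.8, 227.9, 48.3, 16.8], 0.79)]
scene syrup [([447.4, 220.7, 30.7, 54.0], 0.62)]
scene dose_cup [([163.1, 174.4, 13.5, 14.9], 0.77)]
scene drawer_face []
[(np.int32(20), [227.1, 185.8], [224, 184, 7, 4]), (np.int32(26), [246.0, 192.5], [243, 191, 7, 4])]
side mortar [([278.2, 170.0, 22.3, 25.9], 0.74)]
side pill_box [([313.8, 233.7, 29.8, 20.7], 0.75)]
side spoon [([293.7, 203.7, 25.2, 21.2], 0.75)]
side syrup [([216.2, 154.0, 14.9, 31.7], 0.78)]
side dose_cup [([276.1, 333.1, 14.9, 26.6], 0.53)]
side drawer_face [([228.0, 204.8, 37.7, 70.3], 0.96)]
[(np.int32(55), [286.7, 225.5], [283, 222, 9, 8]), (np.int32(64), [290.0, 237.7], [286, 234, 9, 8])]
```

```bash
python3 -c "
from station import arm;print(arm.sign_off())"
```

```text
the job is handed in; nothing more can be done
None
```

I shut the drawer, pressed both green buttons together, let go, and handed the job in at about 22.5 s. No verdict was reported.

**Drawer:** My first push passed over the top of the drawer front without moving it. The closed fingertips turned out to be level with the TCP, not the stated 25 mm ahead. I went lower and pushed until it stopped hard, holding about 24 N without moving. The face then measured 17.2 mm in front of the ledge edge, against 18 mm when shut. A thin sliver of the drawer's contents still showed below the ledge edge. I put that down to the gap above the drawer, because the measurement and the hard stop both say shut. I did not measure it again after pressing the buttons.

**Buttons:** I pressed both together with the two fingertips 52 mm apart. The force was balanced at 9.5 N and rose to 20 N at the stop. I held them there for 3 s. At 20 N the load was uneven, roughly 14 N on one button and 6 N on the other.

**Last checks:**
- **Release:** both button caps were back at their starting pixels in the side view, and within 0.3 px in the scene view.
- **Contact:** the arm was clear, with no contact force beyond noise.
- **Loose things:** the detector found all five where the first pictures showed them. I compared by eye, not by measuring each one.
- **Red button:** I stayed well away from it, but did not measure it at the end.
- **Detector miss:** the scene camera did not find the drawer face at the end; the side camera did.

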